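Pull the vent flap of a live housing shut with a hook pole

ROBOT

A 6-joint arm with a two-finger parallel gripper is mounted at the origin on the work surface. World frame = base frame: x ahead of the robot, y to its left, z up, the work surface at z = 0. Lengths are in m, angles in rad, forces in N, time in s.
With the tool pointing down it reaches from about 0.3 to 0.775 m from the base axis. Payload 14.6 kg.
Tool frame: the origin (TCP) lies on the centre line of the jaws, within the pads' length; the fingertips stand 19 mm ahead of it and the grasp point (between the pads) is the TCP; y points along the fingers, x is the direction in which the jaws open and shut, and the axes are right-handed (so a half turn about y gives the same grasp; the last joint's range is limited). The gripper opens to 94 mm and grips with 3 to 60 N. Pads are 16 mm wide; open, the fingers measure 119 mm over their backs; the gripper's body (75 mm by 177 mm) begins 78 mm behind the grasp point.
Start: joints at [-1.316, 0.3, 1.521, -0, 1.321, -0.067], TCP at [0.174, -0.522, 0.224] pointing down, gripper open.
Joint ranges: [-3.03, 3.03], [-0.79, 2.21], [0.23, 2.52], [-1.04, 4.18], [0, 3.07], [-2.55, 2.55]. Speed limits (rad/s): [2.22, 2.22, 2.57, 3.14, 3.14, 3.14].

INTERFACE

Orientations are given as [roll, pitch, yaw] about the fixed x, y, z axes, in that order (R = Rz(yaw) Ry(pitch) Rx(roll)).
In Python, from station import ctrl, optics gives the robot as it stands.
- The arm moves only by the tool jog_arm, never from a script. Its argument "targets" is a list of rows, each a list of 3 entries, a list of its own where there are three numbers: the finger opening in cm, from 0 to 9.4, then the shift along the tool's x, y, z in cm, then the turn about the tool's y in rad. A call has 1 to 10 rows; each row is the pose to reach, as a shift and turn from the pose commanded when the call began, along the tool's axes at that moment; what a row does not reach only later rows make up. A row lasts 1/10 s, in which the tool goes at most 50 mm and 8.59 degrees, less where a joint would pass 70% of its speed; a pose out of reach is approached as far as the arm can. A call with a gripper value outside its range is refused whole. The fingers move at their own pace and stop on an object; "grip_force" is the grip in N (left out, the last holds). Time passes only in rows, so rows that repeat a pose let the fingers close. It gives the time, the measured TCP pose, the force and the opening at its end, in the units of the state.
- ctrl.get_obs(): the state, without advancing time (a new reading comes with each control period).
- optics.camera(name): name is "side" or "top" or "wrist"; returns a dict with "img" (400x640x3 uint8, red, green, blue), "range_z" (400x640 float32, m along the optical axis (not along the pixel's ray), 0 where there is no reading), "camera_matrix" (3x3 intrinsics, pixels), "world_to_cam" (4x4, takes a point from world to camera coordinates); the wrist camera has in their place "mount" (4x4, takes a point from camera to tool coordinates, whose origin is the TCP and whose axes are the tool frame's). Camera axes: x right, y up, looking along -z (the intrinsics and any distortion apply to the point x, -y, -z); pixel columns grow to the right and rows downward; lengths in m; the calibration is good to about 2 mm. A picture is of the moment at which its call begins: read the wrist's pose just before it.
- ctrl.hand_in(): hands the job in, once; it reports no verdict.
The state is a dict: "time_s": time; "qpos": joint angles; "joint_vel": joint speeds; "tau": joint torques, N m; "ee_pos": TCP position; "eef_rot": TCP orientation; "force": force on the tool from outside, world axes, zero at the start; "moment": the same for the moment, N m; "grip_width": finger opening in m.
Only numpy, scipy, OpenCV 4.12 (cv2) and the standard library are available. Lean on these libraries where they do the work, as an engineer would, in place of code of your own. Each camera call takes 0.05 s, during which the arm holds its last target. There are 200 camera calls.

TASK

The grey housing is live, so only the hook pole may touch it: pick up the pole, put its bent prong through the ring eye on top of the open vent flap, and pull the flap up and fully shut. Then keep a steady pull of about 10 newtons on it, prong still in the eye, for a good second so that it beds on its seal, never heaving on it with more than 30 newtons. Unhook without reopening the flap and lay the pole flat on the bench without dropping it, leaving the carton, the screw bin and the brass regulator where they are.

Things in the scene. Friction and masses are not known exactly. Their poses are not given: they have to be found in the camera images.
- pole: Loose hook pole, about 0.18 kg, first lying flat. Black plastic handle bar 130 x 18 mm, 16 high, then a steel rod 8 mm thick with a side prong at its end. Origin: underside of the handle, x along the pole to the hook, y the side the prong points to, z up. Handle from x = -70 to 60 mm; rod axis at z = 8 mm, bend at x = 150, y = 0; prong tip at x = 146, y = 34 mm.
- prong (a point): Middle of the pole's prong, at x = 148, y = 17, z = 8 mm in the pole's frame. The prong is 8 mm thick and about 34 mm long from the rod's axis to its tip.
- housing: Fixed grey sheet-metal housing without roof, 250 mm wide (y), 214 deep (x). Origin: at bench height under the middle of its front face; x points into the housing (away from the robot), y left, z up. Front 155 mm high; a post each side of the flap (|y| 85 to 125 mm, 12 thick) rises to 265 mm. Side walls 155 mm, back wall 60 mm high.
- eye (a point): Centre of the steel ring eye on the flap's top edge, 134 mm from the hinge line. Clear hole 30 mm, 42 mm across outside, 6 mm wire; hole axis along y of the housing: a prong enters sideways and can turn in it as the flap swings. Shut, the flap sits hard on a rigid seal whose set differs each time: upright or up to 0.09 rad (12 mm at the eye) short of it; only the rising force tells.
- hinge (a point): Middle of the hinge line of the vent flap, 165 mm above the bench, 6 mm behind the front face, along y of the housing. The flap (162 mm wide, 112 high from hinge to top edge, 6 thick, 0.35 kg) leans 0.4 to 0.75 rad back into the housing. Its hinge is stiff: it stays where left and moving it takes 2 to 5 N at the eye.
- carton: Loose brown cardboard box, 120 x 90 x 60 mm high; origin under its middle. Bystander.
- screw_bin: Loose black plastic bin full of screws, 110 x 90 x 55 mm high; origin under its middle. Bystander.
- regulator: Loose brass pneumatic regulator standing upright, 60 mm in diameter, 95 mm high; origin under its middle. Bystander.
Mind the look-alikes: they are no part of the job. Of the things that look like the pole, the middle-sized one is meant.

How it is judged:
On the way, in this order (a step that is already met when the one before it is completed fails the run):
1. the prong is through the eye of the still open flap (distance between prong and eye below 0.02 m and x of eye in the frame of housing above 0.042 m), for 0.1 s.
2. the flap is up on its seal and the pole, prong in the eye, keeps a pull of 7 to 15 N on it for 0.8 s (distance between prong and eye below 0.02 m and x of eye in the frame of housing below 0.024 m and contact force between pole and housing between 7 and 15 N), for 0.8 s.
At the end, for the whole second after the job is handed in: The flap is up on its seal (eye at most 24 mm behind the plane of the front face, which is 6 mm from the farthest seal setting), and the pole lies flat on the bench (within 0.12 rad of level), at rest, released and clear of the housing (x of eye in the frame of housing below 0.024 m and height (world z) of pole between -0.01 and 0.025 m and height (world z) of prong below 0.03 m and angle between pole's own x axis and vertical between 1.45 and 1.69 rad and linear speed of pole below 0.02 m/s and contact force between pole and housing below 0.3 N); the robot touches nothing.
It fails at once if the robot itself touches the housing or its flap with more than 1 N (contact force between any of the fingers, the arm and housing above 1 N).
It fails at once if the pole loads the housing or flap with more than 30 N (contact force between pole and housing above 30 N).
It fails at once if the pole is dropped (moves faster than 0.7 m/s out of the gripper) (contact force between the fingers and pole below 0.2 N and linear speed of pole above 0.7 m/s).
It fails at once if a bystander is moved more than 20 mm (distance of any of carton, screw_bin, regulator from where it was at the start of the episode above 0.02 m).
It also fails if it takes over 72 s, if anything falls off the work surface, if the arm or the gripper's body presses on something with over 40 N, if the wrist force passes 120 N, or if a joint passes its speed limit or range.

## Working session

There is one attempt and no reset: what is moved stays moved. The work goes in short steps, Python scripts to look and compute and a tool call to move; the robot and the scene stay as the last step left them, time stands still between calls to the robot, and variables do not carry over. Pictures are saved under pics/ and viewed, about 8 in all and at most 12, crops included, and the job is handed in when it is done.

Besides the shell and the picture viewer there is one more tool, called as name(argument=value, ...), one argument or row to a line, values as JSON. jog_arm: Moves the arm, as the interface text tells. Its arguments: {"type":"object","properties":{"targets":{"type":"array","items":{"type":"array"}},"grip_force":{"type":"number"}},"required":["targets"]}

```bash
mkdir -p pics; ls
cat > h.py <<'E'
import numpy as np, cv2
from scipy.spatial.transform import Rotation as R
from station import ctrl, optics
def tcp():
    o=ctrl.get_obs(); T=np.eye(4); T[:3,:3]=R.from_euler('xyz',o['eef_rot']).as_matrix(); T[:3,3]=o['ee_pos']; return T,o
def cloud(name):
    T,_=tcp(); c=optics.camera(name); K=c['camera_matrix']; z=c['range_z']
    v,u=np.mgrid[:400,:640]
    X=(u-K[0,2])/K[0,0]*z; Y=(v-K[1,2])/K[1,1]*z
    P=np.stack([X,-Y,-z,np.ones_like(z)],-1)
    M=T@c['mount'] if name=='wrist' else np.linalg.inv(c['world_to_cam'])
    W=(P@M.T)[...,:3]; W[z==0]=np.nan
    return c,W
def save(img,f,s=1.25):
    cv2.imwrite('pics/'+f,cv2.resize(img[...,::-1],None,fx=s,fy=s))
E
python3 - <<'E'
from h import *
T,o=tcp();print(o)
for n in ['top','side']:
    c,W=cloud(n); np.savez(''+n+'.npz',W=W,img=c['img']); save(c['img'],n+'0.png'); print(c.keys(),c['camera_matrix'],c['world_to_cam'])
E
```

```text
pics
{'time_s': 0.0, 'qpos': array([-1.31558710e+00,  3.00436561e-01,  1.52159097e+00,  9.13898693e-06,
        1.32068204e+00, -6.65746195e-02]), 'joint_vel': array([-0.00027969, -0.00110232,  0.00042321, -0.00096456, -0.00017029,
       -0.00050136]), 'tau': array([-1.40032909e-03, -5.31808019e+01, -3.52734518e+01,  7.07320590e-02,
        2.44048942e-02, -1.07267044e-04]), 'ee_pos': array([ 0.17389435, -0.52153251,  0.22390108]), 'eef_rot': array([-1.57071319e+00,  1.11384494e-03, -1.24901470e+00]), 'force': array([-0.09198396, -0.2274265 ,  0.11867337]), 'moment': array([-0.01030807,  0.01234212, -0.04757203]), 'grip_width': 0.09428967186978657}
dict_keys(['img', 'range_z', 'camera_matrix', 'world_to_cam']) [[401.51781176   0.         317.97716689]
 [  0.         401.51781176 197.69905053]
 [  0.           0.           1.        ]] [[ 0.0138006  -0.99990278 -0.00199411 -0.00403783]
 [ 0.98025533  0.01313595  0.19729911 -0.44430665]
 [-0.19725373 -0.00467759  0.98034131 -1.49844009]
 [ 0.          0.          0.          1.        ]]
dict_keys(['img', 'range_z', 'camera_matrix', 'world_to_cam']) [[425.37904756   0.         322.51046363]
 [  0.         425.37904756 204.19846438]
 [  0.           0.           1.        ]] [[ 0.95380457 -0.30041349 -0.00292913 -0.41109429]
 [ 0.19256691  0.60385291  0.77348539 -0.22230392]
 [-0.23059668 -0.73831795  0.63380736 -1.34244585]
 [ 0.          0.          0.          1.        ]]
```

View pics/top0.png

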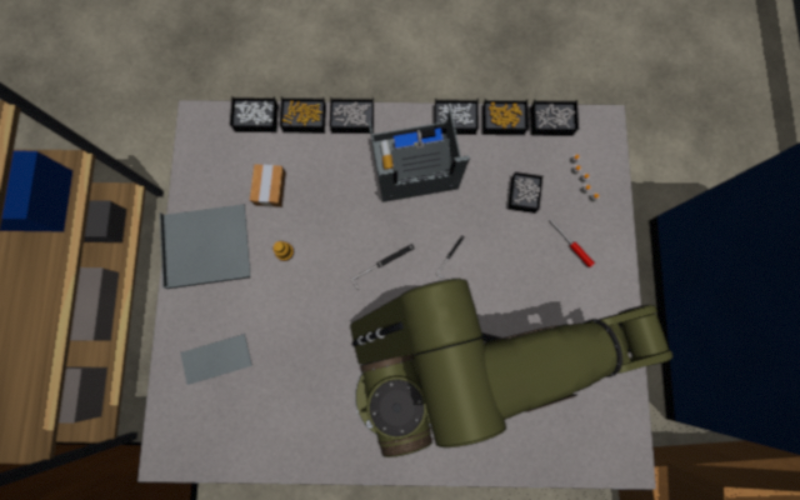

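View pics/side0.png

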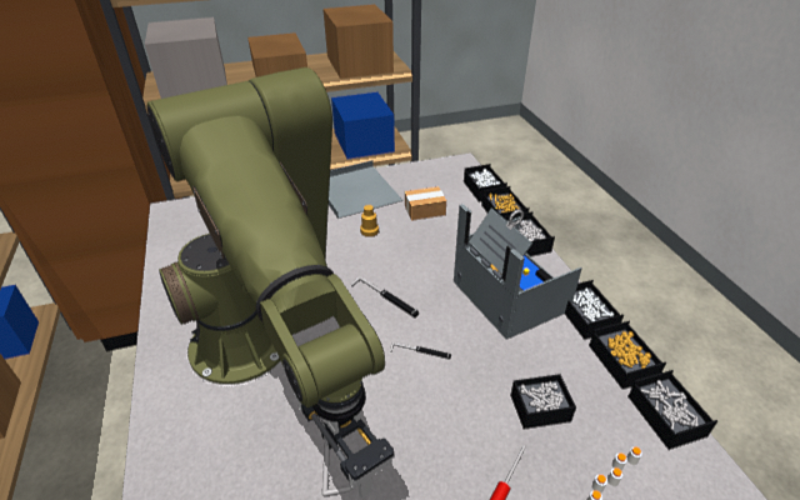

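Run:
```python
from h import *
W=np.load('top.npz')['W']; img=np.load('top.npz')['img']
for n,(x,y) in dict(Aend=(412,248),Aj=(380,264),Ahook=(357,281),Bend=(463,238),Bj=(449,258),Bhook=(438,271),carton=(268,185),reg=(283,250),bin=(525,190)).items(): print(n,W[int(y/1.25),int(x/1.25)].round(3))
c,Ww=cloud('wrist'); save(c['img'],'w0.png',1.0); print(c['mount'].round(3))
big=cv2.resize(img[170:250,270:400],None,fx=6,fy=6,interpolation=cv2.INTER_CUBIC); save(big,'topcrop.png',1)
S=np.load('side.npz');
```

```text
Aend [ 0.45  -0.041  0.014]
Aj [0.396 0.056 0.018]
Ahook [0.347 0.129 0.001]
Bend [ 0.485 -0.203  0.01 ]
Bj [ 0.42  -0.159  0.009]
Bhook [ 0.38  -0.123  0.011]
carton [0.632 0.409 0.065]
reg [0.425 0.348 0.075]
bin [ 0.631 -0.395  0.049]
[[ 1.     0.    -0.001 -0.001]
 [-0.001  0.251 -0.968 -0.16 ]
 [ 0.     0.968  0.251  0.073]
 [ 0.     0.     0.     1.   ]]
```

View pics/w0.png

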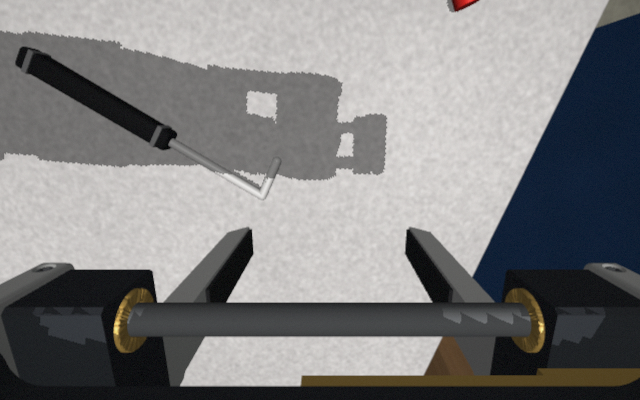

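View pics/topcrop.png

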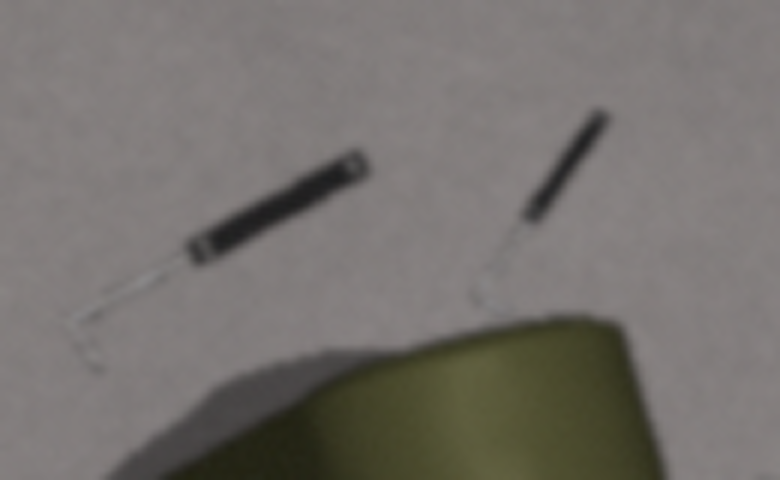

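Run:
```python
from h import *
c,W=cloud('wrist'); np.savez('w.npz',W=W,img=c['img'])
for n,(x,y) in dict(end=(24,58),j=(166,136),bend=(263,192),tip=(277,161)).items(): print(n,W[y,x].round(4))
e=W[58,24];j=W[136,166];b=W[192,263];t=W[161,277]
print('C handle',np.linalg.norm((e-j)[:2]),'total',np.linalg.norm((e-b)[:2]),np.linalg.norm((t-b)[:2]))
d=np.load('top.npz');W=d['W'];g=d['img'].astype(int).sum(2)
# pole A dark handle from top
def fit(x0,x1,y0,y1):
    m=(W[...,0]>x0)&(W[...,0]<x1)&(W[...,1]>y0)&(W[...,1]<y1)&(g<200)&(W[...,2]<.04)
    P=W[m][:,:2]; (cx,cy),s,a=cv2.minAreaRect((P*1000).astype(np.float32)); print(m.sum(),cx,cy,s,a,P.mean(0),W[m][:,2].mean())
fit(.36,.48,-.07,.09); fit(.39,.51,-.24,-.13)
# housing: points z>.2 etc
H=W[(W[...,0]>.5)&(W[...,0]<.85)&(abs(W[...,1])<.25)&(W[...,2]>.1)]
print(H.min(0),H.max(0))
P=H[H[:,2]>.245]; print(len(P),P.round(3)[::max(1,len(P)//25)])
W=np.load('side.npz')['W']
H=W[(W[...,0]>.4)&(W[...,0]<.9)&(abs(W[...,1])<.25)&(W[...,2]>.245)]
print('side',len(H),H.round(3)[::max(1,len(H)//40)])
```

```text
end [ 0.1997 -0.1692  0.0231]
j [ 0.1664 -0.3278  0.021 ]
bend [ 0.1366 -0.4494  0.0158]
tip [ 0.178  -0.455   0.0155]
C handle 0.16207366566935116 total 0.28727140318495226 0.04175650564266239
108 422.4134826660156 12.839752197265625 (16.02513313293457, 117.69302368164062) 30.8034725189209 [0.42435295 0.00955915] 0.01574152305715794
38 453.0824890136719 -177.05575561523438 (7.712618827819824, 74.66024017333984) 56.666439056396484 [ 0.45437881 -0.17765338] 0.011436206165064163
[ 0.59960515 -0.18897747  0.10000085] [0.84981683 0.09405151 0.30100516]
430 [[ 0.725 -0.049  0.282]
 [ 0.699 -0.052  0.293]
 [ 0.706 -0.116  0.254]
 [ 0.702 -0.109  0.254]
 [ 0.697 -0.074  0.256]
 [ 0.7   -0.133  0.252]
 [ 0.695 -0.099  0.254]
 [ 0.69  -0.047  0.255]
 [ 0.694 -0.106  0.248]
 [ 0.685 -0.047  0.257]
 [ 0.689 -0.109  0.249]
 [ 0.685 -0.033  0.25 ]
 [ 0.687 -0.103  0.246]
 [ 0.679 -0.026  0.253]
 [ 0.678 -0.009  0.246]
 [ 0.669  0.008  0.259]
 [ 0.671 -0.002  0.247]
 [ 0.652 -0.175  0.271]
 [ 0.647 -0.155  0.266]
 [ 0.645 -0.173  0.263]
 [ 0.647 -0.185  0.247]
 [ 0.617  0.028  0.263]
 [ 0.61   0.0
[... 425 characters left out ...]
5 ]
 [ 0.605  0.004  0.251]
 [ 0.717 -0.055  0.267]
 [ 0.685 -0.057  0.272]
 [ 0.686 -0.055  0.266]
 [ 0.688 -0.049  0.258]
 [ 0.683 -0.045  0.253]
 [ 0.68  -0.046  0.25 ]
 [ 0.684 -0.058  0.254]
 [ 0.69  -0.065  0.253]
 [ 0.684 -0.066  0.248]
 [ 0.691 -0.078  0.251]
 [ 0.681 -0.078  0.246]
 [ 0.692 -0.096  0.252]
 [ 0.688 -0.097  0.247]
 [ 0.696 -0.113  0.253]
 [ 0.689 -0.115  0.248]
 [ 0.698 -0.128  0.252]
 [ 0.692 -0.129  0.247]
 [ 0.633 -0.15   0.269]
 [ 0.639 -0.157  0.266]
 [ 0.651 -0.16   0.262]
 [ 0.651 -0.166  0.263]
 [ 0.649 -0.169  0.262]
 [ 0.642 -0.177  0.267]
 [ 0.643 -0.18   0.265]
 [ 0.646 -0.182  0.262]
 [ 0.647 -0.191  0.265]
 [ 0.657 -0.186  0.255]
 [ 0.647 -0.188  0.252]]
```

Poles: A at top px (412,248)–(357,281), handle ≈120 mm; B at (463,238)–(438,271), ≈75 mm; C under the gripper (wrist px (24,58)–(263,192)), ≈162 mm. A is the middle-sized one and matches 130 × 18 mm, so it is the one meant; the enlarged crop confirms its shape. I'll look at the eye up close first.

jog_arm(
  targets=[
    [9.4,[-3,-4,5],0.1],
    [9.4,[-6,-8,10],0.13],
    [9.4,[-9,-11,15],0.13],
    [9.4,[-12,-14,20],0.13],
    [9.4,[-15,-17,26],0.13],
    [9.4,[-18,-20,31],0.13],
    [9.4,[-21,-21,36],0.13],
    [9.4,[-24,-21,41],0.13],
    [9.4,[-27,-21,46],0.13],
    [9.4,[-30,-21,52],0.13],
  ],
)

```text
time_s: 1.2
ee_pos: [0.4743, -0.1795, 0.419]
eef_rot: [-1.57, -0.001, -1.379]
force: [-0.6, -1.1, 0.7]
grip_width: 0.0942
```

jog_arm(
  targets=[
    [9.4,[0,0,1],0],
    [9.4,[0,0,1],0],
    [9.4,[0,0,1],0],
    [9.4,[0,0,1],0],
  ],
)

```text
time_s: 1.6
ee_pos: [0.4824, -0.1805, 0.4181]
eef_rot: [-1.571, 0.0, -1.381]
force: [-0.4, 0.2, 0.4]
grip_width: 0.0941
```

Run:
```python
from h import *
T,o=tcp();print(o['time_s'],o['ee_pos'],o['eef_rot'],np.abs(o['joint_vel']).max())
c,W=cloud('wrist'); np.savez('w1.npz',W=W,img=c['img']); save(c['img'],'w1.png',1.0); print(c['camera_matrix'])
```

```text
1.6 [ 0.48236381 -0.18048196  0.41812085] [-1.57101519e+00  1.59630176e-05 -1.38080618e+00] 0.004096135538936041
[[311.99505658   0.         328.78704792]
 [  0.         311.99505658 199.96323257]
 [  0.           0.           1.        ]]
```

View pics/w1.png

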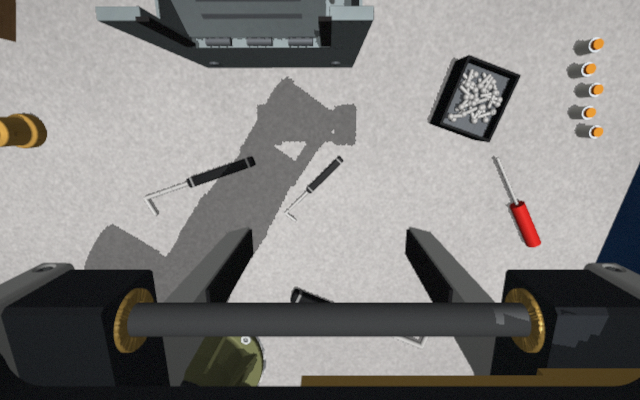

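The view shows pole A at px (145,200)–(255,160) and the housing's front edge at (200,65)–(355,65); the flap is still out of frame. Moving forward for the eye.

jog_arm(
  targets=[
    [9.4,[-2.5,0,4],0],
    [9.4,[-5,0,8],0],
    [9.4,[-8.5,0,12],0],
    [9.4,[-8.5,0,14],0],
    [9.4,[-8.5,0,14],0],
    [9.4,[-8.5,0,14],0],
    [9.4,[-8.5,0,14],0],
  ],
)

```text
time_s: 2.35
ee_pos: [0.6036, -0.0704, 0.4187]
eef_rot: [-1.57, -0.0, -1.381]
force: [0.1, -0.1, 0.2]
grip_width: 0.0943
```

Run:
```python
from h import *
T,o=tcp();print(o['time_s'],o['ee_pos'],o['eef_rot'],np.abs(o['joint_vel']).max())
c,W=cloud('wrist'); np.savez('w2.npz',W=W,img=c['img']); save(c['img'],'w2.png',1.0)
```

```text
2.35 [ 0.60362852 -0.07043854  0.41872475] [-1.57020918e+00 -2.96270327e-04 -1.38060185e+00] 0.007890715202419199
```

View pics/w2.png

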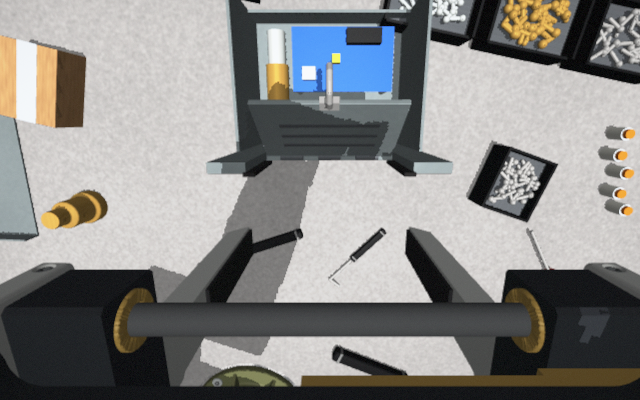

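Run:
```python
from h import *
W=np.load('w2.npz')['W']
# post tops
Z=W[...,2]
v,u=np.mgrid[:400,:640]
for lo,hi in [(200,300),(360,460)]:
    m=(abs(Z-.265)<.006)&(u>lo)&(u<hi)&(v>140)&(v<185)
    r=cv2.minAreaRect((W[m][:,:2]*1000).astype(np.float32)); print('post',m.sum(),r,W[m].mean(0).round(4))
    if lo==200: L=np.array(r[0])/1000
    else: Rr=np.array(r[0])/1000
d=L-Rr; a=np.arctan2(-d[0],d[1]); hx=np.array([np.cos(a),np.sin(a)]); hy=np.array([-hx[1],hx[0]])
O=(L+Rr)/2-.006*hx; print('yaw',a,'sep',np.linalg.norm(d),'O',O)
np.savez('hous.npz',a=a,O=O)
P=W-np.array([*O,0]); H=np.stack([P[...,:2]@hx,P[...,:2]@hy,Z],-1)
m=(u>318)&(u<342)&(v>55)&(v<115)&(Z>.245)
Q=H[m]; print(len(Q)); 
for q in range(55,115,4):
    mm=m[q]; 
    if mm.any(): print(q,np.median(H[q][mm],0).round(4),mm.sum(),u[q][mm].min(),u[q][mm].max())
# flap panel plane
m=(u>260)&(u<400)&(v>115)&(v<150)&(Z>.15)
F=H[m]; p=np.polyfit(F[:,2],F[:,0],1); print('flap slope',p,'theta',np.arctan(p[0]),'x at z=.165',np.polyval(p,.165))
p2=np.polyfit(F[:,1],F[:,0]-np.polyval(p,F[:,2]),1);print(p2)
```

```text
post 578 ((609.68115234375, 32.71430206298828), (13.42654800415039, 50.06484603881836), 8.891059875488281) [0.6092 0.0344 0.2642]
post 543 ((648.022705078125, -163.06407165527344), (13.533674240112305, 50.84993362426758), 14.354177474975586) [ 0.648  -0.1647  0.2646]
yaw 0.19339393324831072 sep 0.19949748439980441 O [ 0.62296378 -0.06632803]
618
63 [1.006e-01 1.000e-04 2.839e-01] 6 326 331
67 [ 0.0967 -0.0004  0.288 ] 6 326 332
71 [ 0.093  -0.0003  0.2914] 7 326 332
75 [ 0.0897 -0.0003  0.2919] 7 326 332
79 [ 0.0862 -0.0003  0.2944] 7 326 332
83 [ 0.083  -0.0003  0.2944] 7 326 332
87 [ 0.0799 -0.0003  0.2924] 7 326 332
91 [ 0.0766 -0.0003  0.2926] 7 326 332
95 [ 0.0735 -0.0003  0.2908] 7 326 332
99 [ 0.0721 -0.0012  0.2582] 23 319 341
103 [ 0.0683 -0.0012  0.2599] 23 319 341
107 [ 0.0647 -0.0012  0.2543] 23 319 341
111 [ 0.0611 -0.0013  0.2473] 23 319 341
flap slope [ 0.70387361 -0.11316499] theta 0.6133209760587117 x at z=.165 0.002974160487594482
[2.31500418e-03 1.89241126e-06]
```

Run:
```python
from h import *
d=np.load('w1.npz');W=d['W'];g=d['img'].astype(int).max(2)
v,u=np.mgrid[:400,:640]
m=(u>185)&(u<258)&(v>150)&(v<192)&(W[...,2]>.009)&(W[...,2]<.03)&(g<70)
P=W[m]; print(m.sum(),cv2.minAreaRect((P[:,:2]*1000).astype(np.float32)),P.mean(0).round(4))
for n,(x,y) in dict(bend=(148,196),tip=(156,213)).items(): print(n,W[y,x].round(4))
```

```text
602 ((425.0987854003906, 11.028648376464844), (17.35029411315918, 127.44341278076172), 29.78339958190918) [0.4267 0.0086 0.0147]
bend [0.3532 0.1393 0.0109]
tip [0.3217 0.1239 0.0089]
```

jog_arm(
  targets=[
    [9.4,[-2,0,-4],-0.14],
    [9.4,[-5,0,-8],-0.28],
    [9.4,[-8,3,-12],-0.42],
    [9.4,[-11,7,-16],-0.56],
    [9.4,[-11.8,11,-16.2],-0.7],
    [9.4,[-11.8,15,-16.2],-0.84],
    [9.4,[-11.8,19,-16.2],-0.98],
    [9.4,[-11.8,22,-16.2],-1.12],
    [9.4,[-11.8,25,-16.2],-1.26],
    [9.4,[-11.8,26,-16.2],-1.4],
  ],
)

```text
time_s: 3.4
ee_pos: [0.4213, 0.0151, 0.1561]
eef_rot: [-1.571, 0.002, 0.026]
force: [0.8, 0.2, 0.3]
grip_width: 0.094
```

jog_arm(
  targets=[
    [9.4,[0,0,0],-0.14],
    [9.4,[0,0,0],-0.28],
    [9.4,[0,0,0],-0.42],
    [9.4,[0,0,0],-0.5],
    [9.4,[0,0,0],-0.5],
    [9.4,[0,0,0],-0.5],
    [9.4,[0,0,0],-0.5],
  ],
)

```text
time_s: 4.1
ee_pos: [0.4228, 0.0155, 0.1584]
eef_rot: [-1.571, -0.0, 0.519]
force: [0.0, -0.0, -0.1]
grip_width: 0.0939
```

Run:
```python
from h import *
T,o=tcp();print(o['time_s'],o['ee_pos'],o['eef_rot'],o['qpos'].round(2))
c,W=cloud('wrist'); np.savez('w3.npz',W=W,img=c['img']); save(c['img'],'w3.png',1.0)
```

```text
4.1 [0.42283016 0.01545626 0.15840379] [-1.57111601e+00 -4.90613042e-04  5.18541299e-01] [-0.05  0.09  1.94 -0.    1.11 -0.57]
```

View pics/w3.png

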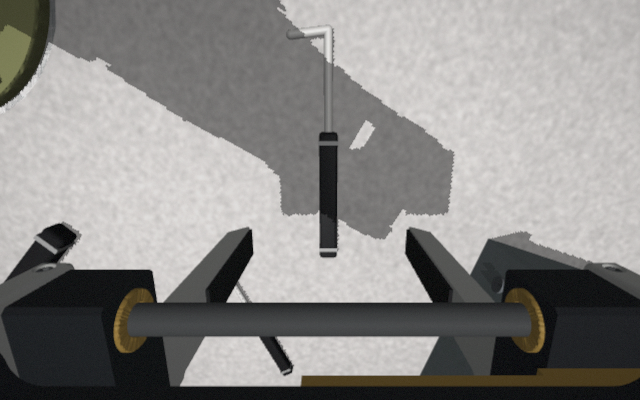

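Pole A lies straight between the jaws (handle (328,133)–(328,255), bend (328,28), tip (290,36)). Measuring its offset in the tool frame.

Run:
```python
from h import *
d=np.load('w3.npz');W=d['W'];g=d['img'].astype(int).max(2)
T,o=tcp(); L=(W-T[:3,3])@T[:3,:3]
v,u=np.mgrid[:400,:640]
m=(u>312)&(u<345)&(v>128)&(v<262)&(W[...,2]>.010)&(W[...,2]<.03)
P=L[m]; print(m.sum(),cv2.minAreaRect((P[:,[0,2]]*1000).astype(np.float32)),P.min(0),P.max(0),np.median(W[m][:,2]))
m=(u>283)&(u<338)&(v>18)&(v<45)&(W[...,2]>.006)&(W[...,2]<.03); P=L[m]; print('prong tool',P.min(0),P.max(0),P.mean(0),W[m][:,2].max())
```

```text
2251 ((-1.1437697410583496, -1.58331298828125), (131.00216674804688, 18.23872184753418), 89.8558578491211) [-0.01013473  0.14061899 -0.06710446] [0.00811461 0.14817969 0.0639212 ] 0.015040317207075549
prong tool [-0.03829304  0.14499702  0.13824887] [0.0031973  0.1522698  0.15558218] [-0.01459479  0.1480737   0.14789466] 0.013289696753704117
```

jog_arm(
  targets=[
    [9.4,[-0.1,4,0],0],
    [9.4,[-0.1,8,0],0],
    [9.4,[-0.1,11,0],0],
    [9.4,[-0.1,13,0],0],
    [9.4,[-0.1,13.6,0],0],
    [9.4,[-0.1,13.6,0],0],
    [9.4,[-0.1,13.6,0],0],
  ],
  grip_force=50,
)

```text
time_s: 4.85
ee_pos: [0.4226, 0.0152, 0.0231]
eef_rot: [-1.572, -0.001, 0.521]
force: [0.3, 0.0, -0.3]
grip_width: 0.094
```

jog_arm(
  targets=[
    [1,[0,0,0],0],
    [1,[0,0,0],0],
    [1,[0,0,0],0],
    [1,[0,0,0],0],
    [1,[0,0,0],0],
    [1,[0,0,0],0],
    [1,[0,0,0],0],
    [1,[0,0,0],0],
  ],
  grip_force=50,
)

```text
time_s: 5.65
ee_pos: [0.422, 0.0152, 0.0222]
eef_rot: [-1.571, 0.0, 0.521]
force: [-0.5, -0.5, -1.0]
grip_width: 0.0336
```

jog_arm(
  targets=[
    [1,[0,0,0],0],
    [1,[0,0,0],0],
    [1,[0,0,0],0],
    [1,[0,0,0],0],
    [1,[0,0,0],0],
  ],
  grip_force=50,
)

```text
time_s: 6.15
ee_pos: [0.422, 0.0152, 0.0221]
eef_rot: [-1.571, 0.0, 0.521]
force: [0.4, -0.0, 0.2]
grip_width: 0.0172
```

jog_arm(
  targets=[
    [1,[0,-2,0],0],
    [1,[0,-5,0],0],
    [1,[0,-9,0],0.06],
    [1,[0,-13,0],0.18],
    [1,[0,-17,0],0.3],
    [1,[0,-21,0],0.42],
    [1,[0,-25,0],0.54],
    [1,[0,-29,0],0.66],
    [1,[0,-32,0],0.78],
    [1,[0,-33.8,0],0.9],
  ],
)

```text
time_s: 7.15
ee_pos: [0.4221, 0.0152, 0.3624]
eef_rot: [-1.57, -0.002, -0.384]
force: [0.4, 0.8, -2.5]
grip_width: 0.0175
```

jog_arm(
  targets=[
    [1,[0,0,0],0.12],
    [1,[0,0,0],0.24],
    [1,[0,0,0],0.36],
    [1,[0,0,0],0.48],
    [1,[0,0,0],0.6],
    [1,[0,0,0],0.72],
    [1,[0,0,0],0.84],
    [1,[0,0,0],0.94],
    [1,[0,0,0],1.0],
    [1,[0,0,0],1.0],
  ],
)

```text
time_s: 8.15
ee_pos: [0.4219, 0.0152, 0.3599]
eef_rot: [-1.571, 0.0, -1.38]
force: [-0.8, 0.4, -1.1]
grip_width: 0.0177
```

```bash
cat >> h.py <<'E'
def hf():
    d=np.load('hous.npz'); a=float(d['a']); hx=np.array([np.cos(a),np.sin(a),0]); hy=np.array([-hx[1],hx[0],0]); O=np.array([*d['O'],0])
    return a,O,np.stack([hx,hy,[0,0,1]])
def rel(goal_h, yaw=None):
    "shift cm/turn to bring prong to housing-frame goal"
    a,O,B=hf(); T,o=tcp()
    R2=R.from_euler('xyz',[-np.pi/2,0,a-np.pi/2]).as_matrix()
    off=np.array([-.017,.014,.151])
    pr=T[:3,3]+T[:3,:3]@off; print('prong_h',(B@(pr-O)).round(4),'yaw',o['eef_rot'][2].round(4),'F_h',(B@o['force']).round(2),'t',o['time_s'],'w',o['grip_width'].round(4))
    tgt=O+B.T@np.array(goal_h)-R2@off
    print('shift cm',(T[:3,:3].T@(tgt-T[:3,3])*100).round(2),'turn',round(o['eef_rot'][2]-(a-np.pi/2),3))
E
python3 - <<'E'
from h import *
rel([.083,-.048,.346])
E
```

```text
Traceback (most recent call last):
  File "h.py", line 24, in rel
    pr=T[:3,3]+T[:3,:3]@off; print('prong_h',(B@(pr-O)).round(4),'yaw',o['eef_rot'][2].round(4),'F_h',(B@o['force']).round(2),'t',o['time_s'],'w',o['grip_width'].round(4))
                                                                                                                                                  ^^^^^^^^^^^^^^^^^^^^^
AttributeError: 'float' object has no attribute 'round'
```

```bash
sed -i "s/o\['grip_width'\].round(4)/round(o['grip_width'],4)/" h.py
python3 - <<'E'
from h import *
rel([.083,-.048,.346])
a,O,B=hf()
T,o=tcp()
for n in ['top','side']:
    c,W=cloud(n); L=(W-T[:3,3])@T[:3,:3]
    m=(abs(L[...,0])<.06)&(L[...,2]>.03)&(L[...,2]<.2)&(abs(L[...,1]-.014)<.03)
    P=L[m]; print(n,len(P))
    for lo in np.arange(.03,.17,.02):
        q=P[(P[:,2]>lo)&(P[:,2]<=lo+.02)]
        if len(q): print(round(lo,2),len(q),np.median(q,0).round(4),q.min(0).round(4),q.max(0).round(4))
    if n=='side':
        v,u=np.where(m); save(cv2.resize(c['img'][v.min()-20:v.max()+20,u.min()-20:u.max()+60],None,fx=5,fy=5),'s5.png',1); print(v.min(),v.max(),u.min(),u.max())
E
```

```text
prong_h [-0.0306  0.1352  0.3458] yaw -1.3799 F_h [-0.68  0.57 -1.11] t 8.15 w 0.0177
shift cm [18.33 -0.02 11.41] turn -0.003
top 42
0.13 30 [-0.0087  0.0103  0.1468] [-0.0359  0.0053  0.1351] [0.0039 0.0173 0.1497]
0.15 12 [-0.0112  0.0118  0.1522] [-0.0323  0.0078  0.1507] [0.003  0.0155 0.1554]
side 155
0.03 45 [0.008  0.0088 0.04  ] [-0.0064  0.0048  0.0306] [0.0137 0.0234 0.049 ]
0.05 26 [0.0061 0.0123 0.055 ] [-0.0056  0.006   0.0501] [0.0135 0.0236 0.0678]
0.07 17 [0.0017 0.0138 0.0805] [-0.002   0.0104  0.0707] [0.0059 0.0204 0.0898]
0.09 15 [0.0034 0.0144 0.0993] [-0.0026  0.011   0.0904] [0.0072 0.0198 0.1087]
0.11 17 [0.0041 0.0133 0.1175] [-0.0039  0.01    0.1103] [0.0074 0.0199 0.1285]
0.13 35 [-0.0059  0.0127  0.1427] [-0.0329  0.0099  0.133 ] [0.0075 0.0172 0.1491]
140 158 326 362
```

jog_arm(
  targets=[
    [1,[3,0,2],0],
    [1,[7,0,4],0],
    [1,[11,0,6],0],
    [1,[15,0,8.5],0],
    [1,[18.3,0,11.4],0],
    [1,[18.3,0,11.4],0],
    [1,[18.3,3,11.4],0],
    [1,[18.3,6,11.4],0],
    [1,[18.3,7.1,11.4],0],
    [1,[18.3,7.1,11.4],0],
  ],
)

```text
time_s: 9.25
ee_pos: [0.5684, -0.1424, 0.2883]
eef_rot: [-1.573, 0.001, -1.378]
force: [0.5, -0.6, -2.1]
grip_width: 0.0175
```

jog_arm(
  targets=[
    [1,[0,0,0],0],
    [1,[0,0,0],0],
  ],
)

```text
time_s: 9.45
ee_pos: [0.5692, -0.1428, 0.2909]
eef_rot: [-1.569, -0.001, -1.379]
force: [0.3, 0.1, -2.4]
grip_width: 0.0173
```

Run:
```python
from h import *
rel([.083,0,.2745])
T,o=tcp();a,O,B=hf()
c,W=cloud('side'); H=(W-O)@B.T
m=(H[...,0]>.05)&(H[...,0]<.12)&(abs(H[...,1])<.08)&(H[...,2]>.262)
v,u=np.where(m);print(v.min(),v.max(),u.min(),u.max())
K=c['camera_matrix']
def px(p):
    q=c['world_to_cam']@np.array([*(O+B.T@np.array(p)),1]); return K[0,0]*q[0]/-q[2]+K[0,2], K[1,1]*-q[1]/-q[2]+K[1,2]
print('eye px',px([.083,0,.2745]),'prong mid px',px([.083,-.048,.2745]),'tip',px([.083,-.031,.2745]))
save(cv2.resize(c['img'][120:260,330:500],None,fx=4.5,fy=4.5,interpolation=cv2.INTER_CUBIC),'s6.png',1)
```

```text
prong_h [ 0.0836 -0.0479  0.2773] yaw -1.3786 F_h [ 0.29  0.05 -2.36] t 9.45 w 0.0173
shift cm [-4.77  0.24 -0.06] turn -0.001
168 188 415 427
eye px (np.float64(412.96861862837676), np.float64(172.88123510294014)) prong mid px (np.float64(423.0522506326298), np.float64(181.06604941324494)) tip (np.float64(419.4217881683519), np.float64(178.11922815696408))
```

View pics/s6.png

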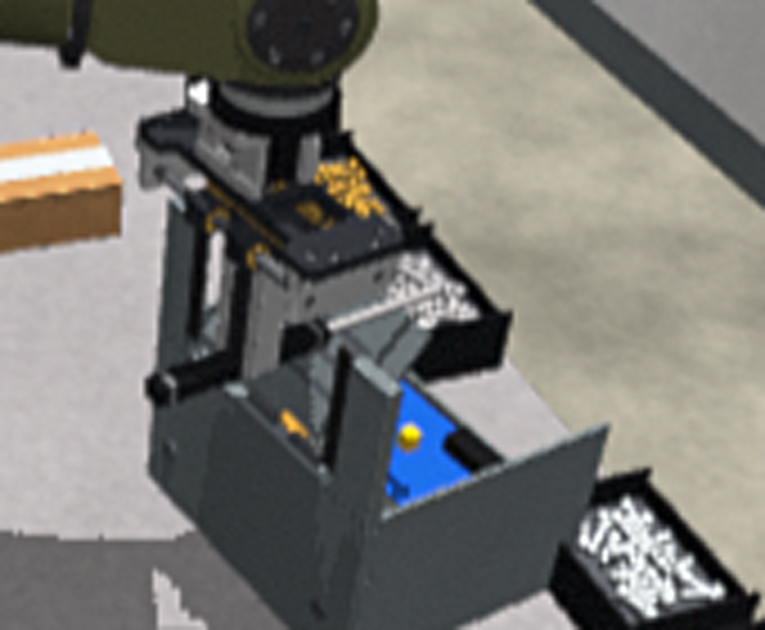

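jog_arm(
  targets=[
    [1,[-1,0.2,0],0],
    [1,[-1.8,0.2,0],0],
    [1,[-2.4,0.2,0],0],
    [1,[-3,0.2,0],0],
    [1,[-3,0.2,0],0],
  ],
)

```text
time_s: 10.0
ee_pos: [0.5631, -0.1124, 0.2874]
eef_rot: [-1.57, -0.0, -1.378]
force: [-0.8, 0.2, -2.2]
grip_width: 0.0175
```

Run:
```python
from h import *
rel([.083,0,.2745])
```

```text
prong_h [ 0.0834 -0.0168  0.2734] yaw -1.3781 F_h [-0.76  0.34 -2.21] t 10.0 w 0.0175
shift cm [-1.67 -0.11 -0.04] turn -0.001
```

jog_arm(
  targets=[
    [1,[-0.6,0,0],0],
    [1,[-1.2,0,0],0],
    [1,[-1.7,0,0],0],
    [1,[-1.7,0,0],0],
    [1,[-1.7,0,0],0],
  ],
)

```text
time_s: 10.5
ee_pos: [0.5599, -0.0965, 0.2872]
eef_rot: [-1.571, -0.0, -1.379]
force: [0.1, 1.1, -1.5]
grip_width: 0.0179
```

Run:
```python
from h import *
rel([.083,0,.2745])
T,o=tcp();a,O,B=hf()
c,W=cloud('side')
save(cv2.resize(c['img'][155:205,380:450],None,fx=10,fy=10,interpolation=cv2.INTER_CUBIC),'s7.png',1)
```

```text
prong_h [ 0.0833 -0.0007  0.2732] yaw -1.3787 F_h [ 0.35  1.1  -1.49] t 10.5 w 0.0179
shift cm [-0.05 -0.13 -0.03] turn -0.001
```

View pics/s7.png

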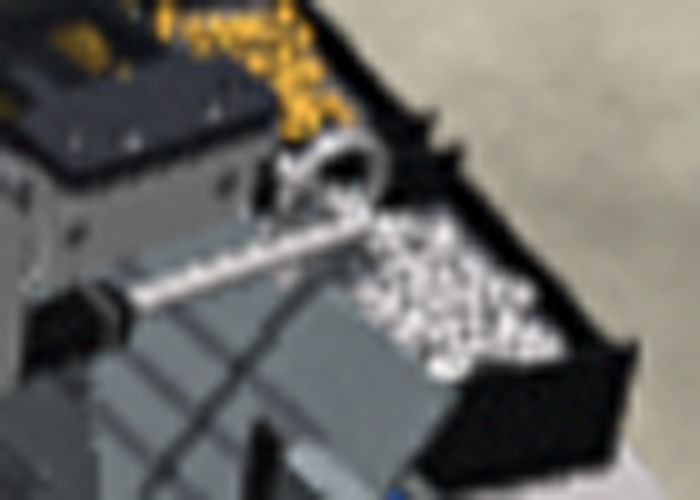

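Prong is in the ring (ring at px (340,170) of the crop, rod (140,295)–(370,220)). Now I'll pull along the hinge arc.

jog_arm(
  targets=[
    [1,[0,0,-0.5],0],
    [1,[0,0,-1.0],0],
    [1,[0,-0.4,-1.5],0],
    [1,[0,-0.8,-2.1],0],
    [1,[0,-1.1,-2.7],0],
    [1,[0,-1.4,-3.3],0],
    [1,[0,-1.6,-3.8],0],
    [1,[0,-1.8,-4.3],0],
    [1,[0,-2.0,-4.8],0],
    [1,[0,-2.0,-4.8],0],
  ],
)

```text
time_s: 11.55
ee_pos: [0.5122, -0.1059, 0.3075]
eef_rot: [-1.571, -0.0, -1.379]
force: [-0.2, -0.3, -1.2]
grip_width: 0.0175
```

Run:
```python
from h import *
rel([.01,0,.298])
```

```text
prong_h [ 0.0347 -0.0009  0.2935] yaw -1.3793 F_h [-0.25 -0.22 -1.24] t 11.55 w 0.0175
shift cm [-0.05 -0.45 -2.47] turn -0.002
```

```bash
cat >> h.py <<'E'
def eye(n='side'):
    a,O,B=hf(); c,W=cloud(n); H=(W-O)@B.T
    m=(H[...,0]>-.02)&(H[...,0]<.13)&(abs(H[...,1])<.012)&(H[...,2]>.265)&(H[...,2]<.335)
    P=H[m]; print(n,len(P),'x',P[:,0].min().round(4),P[:,0].max().round(4),'z',P[:,2].max().round(4))
    m=(H[...,0]>0)&(H[...,0]<.09)&(abs(H[...,1]-.05)<.025)&(H[...,2]>.19)&(H[...,2]<.275)
    P=H[m]; print('flap',len(P),P.mean(0).round(3), 'theta',np.median(np.arctan2(P[:,0]-.006,P[:,2]-.165)).round(3), 'top',P[P[:,2]>P[:,2].max()-.006].mean(0).round(4))
    return c,H
E
python3 - <<'E'
from h import *
c,H=eye('side'); save(cv2.resize(c['img'][150:220,360:450],None,fx=8,fy=8,interpolation=cv2.INTER_CUBIC),'s8.png',1)
eye('top')
E
```

```text
side 72 x 0.0179 0.0584 z 0.3132
flap 170 [0.018 0.044 0.226] theta 0.201 top [0.0325 0.0339 0.2695]
top 40 x 0.0263 0.0614 z 0.3171
flap 222 [0.024 0.049 0.235] theta 0.258 top [0.0356 0.0515 0.272 ]
```

View pics/s8.png

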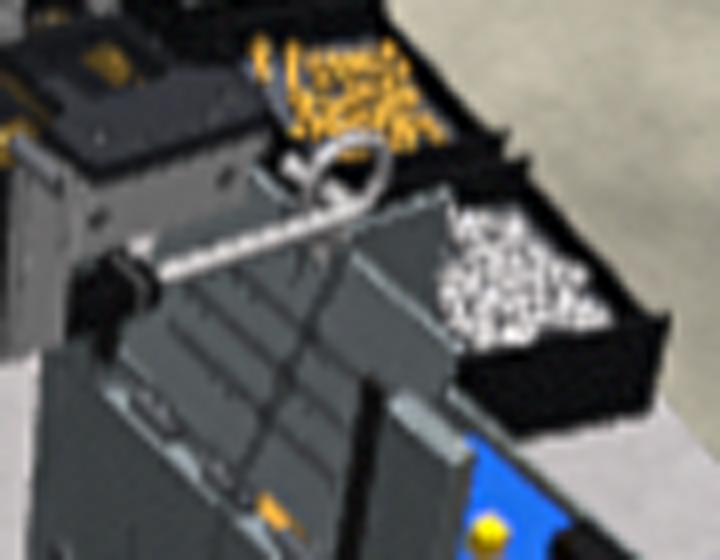

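jog_arm(
  targets=[
    [1,[0,-0.15,-0.5],0],
    [1,[0,-0.25,-1.0],0],
    [1,[0,-0.35,-1.4],0],
    [1,[0,-0.4,-1.8],0],
    [1,[0,-0.45,-2.1],0],
  ],
)

```text
time_s: 12.15
ee_pos: [0.4918, -0.1098, 0.3117]
eef_rot: [-1.571, 0.0, -1.379]
force: [4.3, 0.4, -2.7]
grip_width: 0.0173
```

jog_arm(
  targets=[
    [1,[0,0,-0.1],0],
    [1,[0,0,-0.2],0],
    [1,[0,0,-0.3],0],
  ],
)

```text
time_s: 12.45
ee_pos: [0.4892, -0.1103, 0.3117]
eef_rot: [-1.571, 0.0, -1.379]
force: [2.7, 1.2, -2.3]
grip_width: 0.0175
```

Run:
```python
from h import *
rel([.01,0,.298])
```

```text
prong_h [ 0.0113 -0.0007  0.2977] yaw -1.3789 F_h [ 2.87  0.62 -2.32] t 12.45 w 0.0175
shift cm [-0.04 -0.03 -0.13] turn -0.002
```

jog_arm(
  targets=[
    [1,[0,0,-0.1],0],
    [1,[0,0,-0.2],0],
  ],
)

```text
time_s: 12.65
ee_pos: [0.4872, -0.1107, 0.3117]
eef_rot: [-1.571, 0.0, -1.379]
force: [3.3, 1.2, -3.2]
grip_width: 0.0177
```

jog_arm(
  targets=[
    [1,[0,0,-0.1],0],
    [1,[0,0,-0.15],0],
  ],
)

```text
time_s: 12.85
ee_pos: [0.4857, -0.111, 0.3117]
eef_rot: [-1.571, 0.0, -1.379]
force: [3.5, 1.2, -3.4]
grip_width: 0.0171
```

jog_arm(
  targets=[
    [1,[0,0,-0.05],0],
    [1,[0,0,-0.1],0],
  ],
)

```text
time_s: 13.05
ee_pos: [0.4848, -0.1112, 0.3117]
eef_rot: [-1.571, 0.0, -1.379]
force: [3.3, 0.8, -2.6]
grip_width: 0.0177
```

jog_arm(
  targets=[
    [1,[0,0,-0.05],0],
    [1,[0,0,-0.1],0],
  ],
)

```text
time_s: 13.25
ee_pos: [0.4838, -0.1114, 0.3117]
eef_rot: [-1.571, 0.0, -1.379]
force: [3.6, 1.5, -2.2]
grip_width: 0.0173
```

jog_arm(
  targets=[
    [1,[0,0,-0.05],0],
    [1,[0,0,-0.1],0],
  ],
)

```text
time_s: 13.45
ee_pos: [0.4828, -0.1116, 0.3117]
eef_rot: [-1.571, 0.0, -1.379]
force: [3.7, 1.3, -2.1]
grip_width: 0.0174
```

jog_arm(
  targets=[
    [1,[0,0,-0.05],0],
    [1,[0,0,-0.1],0],
  ],
)

```text
time_s: 13.65
ee_pos: [0.4818, -0.1118, 0.3117]
eef_rot: [-1.571, 0.0, -1.379]
force: [3.4, 2.0, -3.1]
grip_width: 0.0172
```

jog_arm(
  targets=[
    [1,[0,0,-0.05],0],
    [1,[0,0,-0.1],0],
  ],
)

```text
time_s: 13.85
ee_pos: [0.4808, -0.1119, 0.3117]
eef_rot: [-1.571, 0.0, -1.379]
force: [3.2, 1.2, -2.9]
grip_width: 0.0174
```

jog_arm(
  targets=[
    [1,[0,0,-0.05],0],
    [1,[0,0,-0.1],0],
  ],
)

```text
time_s: 14.05
ee_pos: [0.4798, -0.1121, 0.3117]
eef_rot: [-1.571, 0.0, -1.379]
force: [3.3, 0.6, -3.1]
grip_width: 0.0174
```

jog_arm(
  targets=[
    [1,[0,0,-0.05],0],
    [1,[0,0,-0.1],0],
  ],
)

```text
time_s: 14.25
ee_pos: [0.4788, -0.1123, 0.3117]
eef_rot: [-1.571, 0.0, -1.379]
force: [3.4, 1.7, -2.8]
grip_width: 0.0171
```

jog_arm(
  targets=[
    [1,[0,0,-0.05],0],
    [1,[0,0,-0.1],0],
  ],
)

```text
time_s: 14.45
ee_pos: [0.4779, -0.1125, 0.3117]
eef_rot: [-1.571, 0.0, -1.379]
force: [2.5, 1.0, -3.3]
grip_width: 0.0175
```

jog_arm(
  targets=[
    [1,[0,0,-0.05],0],
    [1,[0,0,-0.1],0],
  ],
)

```text
time_s: 14.65
ee_pos: [0.4769, -0.1127, 0.3117]
eef_rot: [-1.571, 0.0, -1.379]
force: [2.9, 1.5, -3.7]
grip_width: 0.0175
```

jog_arm(
  targets=[
    [1,[0,0,-0.05],0],
    [1,[0,0,-0.1],0],
  ],
)

```text
time_s: 14.85
ee_pos: [0.4759, -0.1129, 0.3117]
eef_rot: [-1.571, -0.0, -1.379]
force: [3.4, 1.4, -1.9]
grip_width: 0.0174
```

jog_arm(
  targets=[
    [1,[0,0,-0.05],0],
    [1,[0,0,-0.1],0],
  ],
)

```text
time_s: 15.05
ee_pos: [0.4752, -0.113, 0.3118]
eef_rot: [-1.57, -0.0, -1.379]
force: [7.6, 2.8, -3.6]
grip_width: 0.0174
```

jog_arm(
  targets=[
    [1,[0,0,-0.05],0],
    [1,[0,0,-0.1],0],
  ],
)

```text
time_s: 15.25
ee_pos: [0.4748, -0.113, 0.3119]
eef_rot: [-1.568, -0.0, -1.379]
force: [13.2, 4.2, -3.5]
grip_width: 0.0179
```

Run:
```python
from h import *
rel([.01,0,.298]);eye('side')
```

```text
prong_h [-0.0033 -0.0005  0.2984] yaw -1.3787 F_h [13.73  1.58 -3.5 ] t 15.25 w 0.0179
shift cm [-0.03 -0.    1.34] turn -0.001
side 82 x -0.0176 0.0212 z 0.3191
flap 92 [0.001 0.049 0.229] theta -0.079 top [0.0032 0.0426 0.2727]
```

Seal felt: the force rises by about 6 N per mm. Backing off to ≈10 N and holding.

jog_arm(
  targets=[
    [1,[0,0,0.05],0],
    [1,[0,0,0.05],0],
  ],
)

```text
time_s: 15.5
ee_pos: [0.4751, -0.113, 0.3118]
eef_rot: [-1.569, -0.0, -1.379]
force: [8.2, 2.1, -3.0]
grip_width: 0.0174
```

jog_arm(
  targets=[
    [1,[0,0,-0.03],0],
    [1,[0,0,-0.03],0],
    [1,[0,0,-0.03],0],
    [1,[0,0,-0.03],0],
    [1,[0,0,-0.03],0],
  ],
)

```text
time_s: 16.0
ee_pos: [0.4749, -0.113, 0.3119]
eef_rot: [-1.568, -0.0, -1.379]
force: [10.1, 3.4, -3.2]
grip_width: 0.0175
```

jog_arm(
  targets=[
    [1,[0,0,0],0],
    [1,[0,0,0],0],
    [1,[0,0,0],0],
    [1,[0,0,0],0],
    [1,[0,0,0],0],
  ],
)

```text
time_s: 16.5
ee_pos: [0.4749, -0.113, 0.3119]
eef_rot: [-1.568, -0.0, -1.379]
force: [10.7, 3.2, -3.3]
grip_width: 0.0174
```

jog_arm(
  targets=[
    [1,[0,0,0],0],
    [1,[0,0,0],0],
    [1,[0,0,0],0],
    [1,[0,0,0],0],
    [1,[0,0,0],0],
  ],
)

```text
time_s: 17.0
ee_pos: [0.4749, -0.113, 0.3119]
eef_rot: [-1.568, -0.0, -1.379]
force: [11.3, 3.7, -4.0]
grip_width: 0.0175
```

jog_arm(
  targets=[
    [1,[0,0,0],0],
    [1,[0,0,0],0],
    [1,[0,0,0],0],
    [1,[0,0,0],0],
    [1,[0,0,0],0],
  ],
)

```text
time_s: 17.5
ee_pos: [0.4749, -0.113, 0.3119]
eef_rot: [-1.568, -0.0, -1.379]
force: [9.8, 2.8, -3.7]
grip_width: 0.0171
```

Run:
```python
from h import *
rel([.007,0,.298]);eye('side');eye('top')
```

```text
prong_h [-0.0032 -0.0005  0.2982] yaw -1.3787 F_h [10.12  0.86 -3.69] t 17.5 w 0.0171
shift cm [-0.03 -0.01  1.02] turn -0.001
side 78 x -0.0197 0.0228 z 0.3178
flap 89 [0.001 0.048 0.233] theta -0.071 top [0.0027 0.0394 0.2727]
top 48 x -0.015 0.022 z 0.3224
flap 120 [0.005 0.049 0.238] theta -0.021 top [0.0057 0.0504 0.2722]
```

jog_arm(
  targets=[
    [1,[0,0,0.3],0],
    [1,[0,0,0.6],0],
    [1,[0,0,0.9],0],
    [1,[0,0,1.0],0],
    [1,[0,0,1.0],0],
    [1,[0,0,1.0],0],
  ],
)

```text
time_s: 18.2
ee_pos: [0.4839, -0.1113, 0.3116]
eef_rot: [-1.571, 0.0, -1.379]
force: [0.1, 0.2, -1.4]
grip_width: 0.0176
```

Run:
```python
from h import *
rel([.0077,-.05,.299])
```

```text
prong_h [ 0.0059 -0.0007  0.2976] yaw -1.379 F_h [ 0.14  0.2  -1.38] t 18.2 w 0.0176
shift cm [ 4.95 -0.14  0.19] turn -0.002
```

jog_arm(
  targets=[
    [1,[0.4,-0.1,0.1],0],
    [1,[1,-0.1,0.1],0],
    [1,[1.6,-0.1,0.1],0],
    [1,[2.2,-0.1,0.1],0],
    [1,[2.2,-0.1,0.1],0],
  ],
)

```text
time_s: 18.7
ee_pos: [0.4892, -0.1336, 0.3125]
eef_rot: [-1.571, 0.0, -1.38]
force: [0.2, -0.0, -2.1]
grip_width: 0.0175
```

jog_arm(
  targets=[
    [1,[0.7,0,0],0],
    [1,[1.4,0,0],0],
    [1,[2.1,0,0],0],
    [1,[2.8,0,0],0],
    [1,[2.8,0,0],0],
  ],
)

```text
time_s: 19.2
ee_pos: [0.4946, -0.1611, 0.3125]
eef_rot: [-1.571, 0.0, -1.38]
force: [0.3, -0.1, -2.9]
grip_width: 0.0174
```

Run:
```python
from h import *
rel([.0077,-.05,.299]); c,H=eye('side');eye('top')
save(cv2.resize(c['img'][150:220,350:450],None,fx=7,fy=7,interpolation=cv2.INTER_CUBIC),'s9.png',1)
```

```text
prong_h [ 0.0069 -0.0517  0.2984] yaw -1.3798 F_h [ 0.26 -0.19 -2.85] t 19.2 w 0.0174
shift cm [-0.13 -0.05  0.09] turn -0.002
side 26 x -0.0023 0.0214 z 0.3177
flap 11 [0.001 0.037 0.205] theta -0.112 top [0.0009 0.0289 0.2159]
top 46 x -0.0119 0.0223 z 0.3214
flap 119 [0.005 0.05  0.237] theta -0.023 top [0.0059 0.052  0.2728]
```

View pics/s9.png

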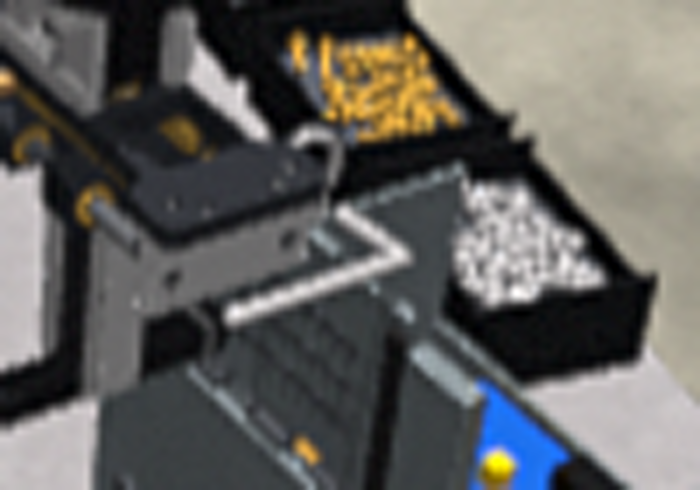

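Unhooked: the prong (345,210)–(405,255) is clear of the ring (325,160) and the flap stands upright. Retreating.

jog_arm(
  targets=[
    [1,[0,-1,0],0],
    [1,[0,-2,-1],0],
    [1,[0,-3,-4],0],
    [1,[0,-3,-8],0],
    [1,[0,-3,-12],0],
    [1,[0,-3,-15],0],
    [1,[-4,-3,-15],0],
    [1,[-8,-3,-13],0],
    [1,[-12,-3,-10],0],
    [1,[-16,-3,-8],0],
  ],
)

```text
time_s: 20.3
ee_pos: [0.3854, -0.0167, 0.3439]
eef_rot: [-1.568, -0.001, -1.38]
force: [1.0, -0.4, -1.2]
grip_width: 0.0174
```

jog_arm(
  targets=[
    [1,[-3,2,0],0],
    [1,[-3.8,6,0],0],
    [1,[-3.8,10,0],0],
    [1,[-3.8,14,0],0],
    [1,[-3.8,18,0],0],
    [1,[-3.8,22,0],0],
    [1,[-3.8,25,0],0],
    [1,[-3.8,27,0],0],
    [1,[-3.8,28,0],0],
    [1,[-3.8,28,0],0],
  ],
)

```text
time_s: 21.3
ee_pos: [0.3781, 0.0188, 0.0627]
eef_rot: [-1.571, 0.0, -1.379]
force: [-0.2, 0.4, -1.5]
grip_width: 0.0174
```

Run:
```python
from h import *
rel([-.1,0,.008]);print(tcp()[1]['ee_pos'],tcp()[1]['force'])
eye('top')
```

```text
prong_h [-0.0729  0.1474  0.0486] yaw -1.3789 F_h [-0.15  0.42 -1.46] t 21.3 w 0.0174
shift cm [14.77  4.07 -2.68] turn -0.002
[0.37808175 0.01883241 0.06267854] [-0.22901521  0.382921   -1.46155852]
top 47 x -0.0123 0.0244 z 0.3266
flap 120 [0.005 0.05  0.238] theta -0.02 top [0.0065 0.0503 0.2726]
```

jog_arm(
  targets=[
    [1,[0,1,0],0],
    [1,[0,2,0],0],
    [1,[0,3,0],0],
    [1,[0,3.6,0],0],
    [1,[0,3.9,0],0],
    [1,[0,3.9,0],0],
    [1,[0,3.9,0],0],
  ],
)

```text
time_s: 22.05
ee_pos: [0.3784, 0.0189, 0.0238]
eef_rot: [-1.571, -0.0, -1.379]
force: [0.2, 0.3, -2.9]
grip_width: 0.0176
```

jog_arm(
  targets=[
    [1,[0,0.05,0],0],
    [1,[0,0.1,0],0],
    [1,[0,0.1,0],0],
  ],
)

```text
time_s: 22.35
ee_pos: [0.3783, 0.0189, 0.0228]
eef_rot: [-1.571, -0.0, -1.379]
force: [0.0, -0.7, -1.1]
grip_width: 0.0173
```

jog_arm(
  targets=[
    [1,[0,0.05,0],0],
    [1,[0,0.05,0],0],
    [2.2,[0,0.05,0],0],
    [2.2,[0,0.05,0],0],
    [3,[0,0.05,0],0],
    [5,[0,0.05,0],0],
    [7,[0,0.05,0],0],
    [8,[0,0.05,0],0],
    [8,[0,0.05,0],0],
  ],
)

```text
time_s: 23.25
ee_pos: [0.3783, 0.0189, 0.0222]
eef_rot: [-1.571, 0.0, -1.379]
force: [0.1, 0.6, 0.7]
grip_width: 0.0585
```

jog_arm(
  targets=[
    [8,[0,0,0],0],
    [8,[0,0,0],0],
    [8,[0,-2,0],0],
    [8,[0,-6,0],0],
    [8,[0,-10,0],0],
    [8,[0,-14,0],0],
    [8,[0,-15,0],0],
    [8,[0,-15,0],0],
    [8,[0,-15,0],0],
  ],
)

```text
time_s: 24.15
ee_pos: [0.3777, 0.0189, 0.1709]
eef_rot: [-1.572, 0.0, -1.379]
force: [0.3, 0.3, -0.2]
grip_width: 0.0802
```

Run:
```python
from h import *
T,o=tcp();print(o['time_s'],o['ee_pos'],o['grip_width'],o['force'])
c,W=cloud('wrist'); g=c['img']
L=(W-T[:3,3])@T[:3,:3]
m=(W[...,2]>.006)&(W[...,2]<.04)&(abs(L[...,0])<.05)&(L[...,2]>-.08)&(L[...,2]<.17)
P=np.c_[L[m],W[m][:,2]]
for lo in np.arange(-.08,.17,.04):
    q=P[(P[:,2]>lo)&(P[:,2]<=lo+.04)]
    if len(q): print(round(lo,2),len(q),np.median(q,0).round(4),q[:,3].max().round(4))
eye('top')
c,W=cloud('side'); save(c['img'],'end.png',1.25)
W0=np.load('top.npz')['W']; ct,Wt=cloud('top')
for n,(x,y) in dict(carton=(268,185),reg=(283,250),bin=(525,190)).items():
    s=np.s_[int(y/1.25)-12:int(y/1.25)+12,int(x/1.25)-12:int(x/1.25)+12]
    a=W0[s][W0[s][...,2]>.03];b=Wt[s][Wt[s][...,2]>.03];print(n,a.mean(0).round(4),b.mean(0).round(4))
```

```text
24.15 [0.3776981  0.01888944 0.17089938] 0.08017153968200416 [ 0.3155596   0.26764284 -0.18592125]
-0.08 378 [-0.0003  0.1559 -0.0538  0.0151] 0.018
-0.04 619 [-0.0003  0.1559 -0.0198  0.015 ] 0.0175
0.0 685 [-0.0003  0.1559  0.0207  0.015 ] 0.0177
0.04 547 [-0.0003  0.1563  0.0547  0.0145] 0.0172
0.08 347 [-0.0003  0.1602  0.1002  0.0105] 0.0125
0.12 688 [-0.0042  0.1603  0.1467  0.0103] 0.013
top 47 x -0.0123 0.0226 z 0.3244
flap 117 [0.005 0.049 0.236] theta -0.022 top [0.0055 0.048  0.2722]
carton [0.6365 0.4135 0.0593] [0.6364 0.4133 0.0595]
reg [0.4288 0.3536 0.073 ] [0.4291 0.354  0.0735]
bin [ 0.6349 -0.3957  0.0434] [ 0.6348 -0.396   0.0434]
```

View pics/end.png

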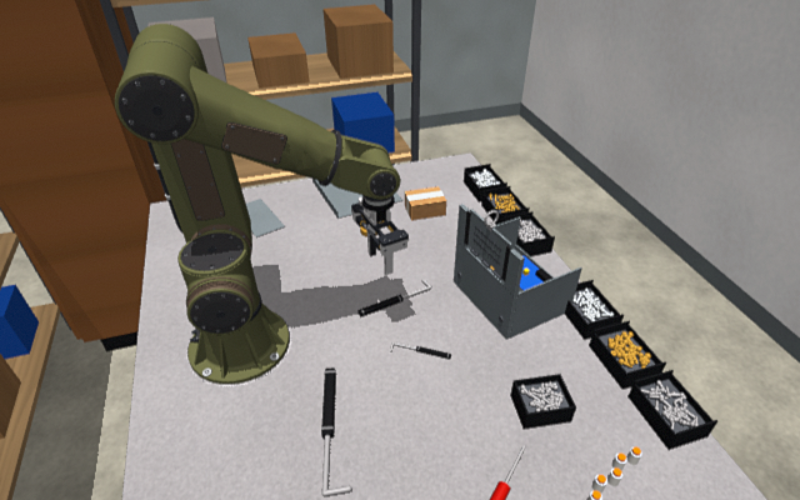

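The flap is shut, the pole lies flat and clear at px (360,310)–(430,285), and the bystanders have not moved.

```bash
python3 -c "
from station import ctrl
print(ctrl.hand_in())"
```

```text
the job is handed in; nothing more can be done
None
```

The job is done and handed in at about 24 s of the 72 s allowed; no verdict is reported, so this rests on my own checks.

- **Pole:** I used the middle-sized of the three poles, with a handle of about 130 mm.
- **Flap:** I put the prong through the eye and swung the flap up along its hinge arc. Moving it took about 3–4 N, and the force rose sharply when the seal was reached.
- **Pull:** The highest reading was about 14 N, well under 30 N. I then held about 10–12 N at the wrist for 1.5 s or more.
- **Unhooking:** The prong came out sideways with no noticeable force. I then lowered the pole to the bench and released it.

The last checks showed:

- **Flap:** It stayed upright, with the eye about 5–8 mm behind the front face against the 24 mm limit.
- **Pole:** It lies flat, with its handle and rod at their expected heights, about 7 cm clear of the housing.
- **Bystanders:** The carton, screw bin and regulator are within 0.5 mm of where they started.
- **Gripper:** It is open and about 15 cm above the pole.

One disagreement: the cameras put the flap's angle 0.02–0.1 rad past upright, which the seal does not allow. I put that down to calibration and the visible front surface, since the prong position and the force both agreed with a flap on its seal. No check failed.

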